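# Test a ball-winder spring and sort it by its force

### The arm

A 6-joint arm with a two-finger parallel gripper is mounted at the origin on the work surface. World frame = base frame: x ahead of the robot, y to its left, z up, the work surface at z = 0. Lengths are in m, angles in rad, forces in N, time in s.
With the tool pointing down it reaches from about 0.275 to 0.775 m from the base axis. Payload 14.6 kg.
Tool frame: the origin (TCP) lies midway between the tips of the shut fingers; the grasp point (between the pads) lies 19 mm behind it; z points along the fingers, y is the line along which they close (so a half turn about z gives the same grasp; the last joint's range is limited). The gripper opens to 85 mm and grips with 20 to 120 N. Pads are 22 mm wide; open, the fingers measure 114 mm over their backs; the gripper's body (76 mm by 85 mm) begins 54 mm behind the grasp point. The pads swing forward as they close: fully open they stand 13 mm farther back than shut.
Start: joints at [-1.439, 0.263, -0.048, 1.259, 0, 1.415], TCP at [0.149, -0.504, 0.231] pointing down, gripper open.
Joint ranges: [-2.65, 2.65], [-0.89, 1.7], [-1.18, 1.37], [-2.13, 2.11], [-1.35, 1.29], [-3.14, 3.14]. Speed limits (rad/s): [1.89, 1.89, 2.57, 2.79, 3.14, 3.14].

### API

Orientations are given as a unit quaternion [w, x, y, z].
In Python, from cell import arm gives the robot as it stands. The module is installed in compiled form; this text tells all that it offers.
- The arm moves only by the tool arm_command, never from a script. Its argument "motion" is a list of rows, each an object of numbers: "gripper": the closure, from -1 (fully open) to 1 (shut), so that 0 is half open; "tx", "ty", "tz": the shift along the tool's x, y, z each as a share of 20 cm, from -1 to 1; "yaw": the turn about the tool's z as a share of 180 degrees, from -1 to 1. A call has 1 to 20 rows; each row is the pose to reach, as a shift and turn from the pose commanded when the call began, along the tool's axes at that moment, turning the shorter way round; what a row does not reach only later rows make up. A row lasts 1/12 s, in which the tool goes at most 41.7 mm and 7.16 degrees, less where a joint would pass 70% of its speed; a pose out of reach is approached as far as the arm can. A call with a number of a shift or a turn outside -1 to 1 is refused whole. A call with a gripper value outside its range is refused whole. The fingers move at their own pace and stop on an object; "grip_force" is the grip in N (left out, the last holds). Time passes only in rows, so rows that repeat a pose let the fingers close. It gives the time, the measured TCP pose, the force, the opening and the grip force at its end, in the units of the state.
- arm.get_obs(): the state, without advancing time (a new reading comes with each control period).
- arm.capture(name): name is "scene" or "top" or "wrist"; returns the picture (400x640x3 uint8, red, green, blue); there is no depth.
- arm.camera_params(name): a dict with "camera_matrix" (3x3 intrinsics, pixels), "R" (3x3) and "t" (3): a world point X has camera coordinates R X + t. Camera axes: x right, y down, z forward; pixel columns grow to the right and rows downward; lengths in m; the calibration is good to about 2 mm. A picture is of the moment at which its call begins: read the wrist's pose just before it. camera_params takes no time and is no camera call; for the wrist camera it gives the pose at the moment of the call.
- arm.job_done(): hands the job in; it is judged then, once.
Trained networks look in the newest picture that a camera, given by its name, has taken for a name from the list of things; names that differ only in an ending like _2 or _b are one class to them, and where a whole thing is asked for, a point or a joint stands for the part that bears it (a point fixed in the world has none). Each returns a list of dicts, best first, with "score" (0 to 1); they miss things now and then, are a little off and sometimes report something else, mostly with a low value. They report only what shows in the picture. A call takes as long as a camera call. They do not tell look-alikes from the thing itself.
- arm.look_for(camera, thing): "position" ([x, y, z] in m, in the coordinates of the camera as it stood for that picture, good to about 4 mm: the middle of the surface that is visible of it).
- arm.outline_of(camera, thing): "pixels" (400x640 bool, what is visible of it).
The state is a dict: "time": time; "joint_pos": joint angles; "qd": joint speeds; "joint_efforts": joint torques, N m; "eef_pos": TCP position; "eef_rot": TCP orientation; "force": force on the tool from outside, world axes, zero at the start; "ft_torque": the same for the moment, N m; "finger_gap": opening from 0.0 (shut) to 1.0 (fully open); "grasp_force": force on a finger pad.
Only numpy, scipy, OpenCV 4.12 (cv2) and the standard library are available. Lean on these libraries where they do the work, as an engineer would, in place of code of your own. Each camera call takes 0.05 s, during which the arm holds its last target. There are 200 camera calls.

### The job

Check the coil spring unit that stands on the round cork mat: stand it inside the small ring on the steel plate of the spring tester and press it straight down until its top is level with the top of the thin gauge post beside it, and hold it there for a second without pressing it past the mark. Then read the force: if it took 10 newtons or more at the mark, stand the spring unit upright in the round wooden dish; if it took less, stand it upright in the square metal tray. Press the plate only through the spring and leave everything else where it is.

Things in the scene. Friction and masses are not known exactly. Their poses are not given: they have to be found in the camera images.
- spring: steel spring unit, about 75 g: a round foot 34 mm across and 8 mm high, an open steel coil 24 mm across round a guide pin, and on top a flat round cap 28 mm across and 10 mm thick; 60 mm high in all when free. Starts upright and free on the cork mat. Origin: centre of the underside of the foot, z up through the cap. It is best gripped by the cap, from which the rest hangs. Good and tired units look exactly alike
- cap_top (a point): centre of the cap's upper face: 60 mm above the spring's origin when free, 46 mm when pressed to the mark
- cap (a joint): how far the spring is compressed: 0 free, 0.014 m at the mark, coils shut at 0.020 m. A tired unit needs about 6 to 8 N at the mark, a good one about 12 to 14 N; it can be told only by pressing. Both take under 3 N over the first 3 mm
- seat (a point): centre of the ring on the tester's plate, on the plate's upper face (72 mm above the bench unloaded); it sinks with the plate. x and y axes as the tester's. The ring is steel, 38 mm inside, 46 mm outside, 5 mm high: the spring's foot stands inside it on the plate
- post_top (a point): centre of the flat top of the gauge post, the mark: 46 mm above the plate's upper face, 70 mm from the ring's centre along the tester's +x; the post is a steel rod 10 mm thick that stands on the plate and sinks with it
- tester: grey spring tester, fixed to the bench. Housing 200 mm along its x (from -115 to +85 mm), 130 mm along y, 50 mm high; origin on the bench below the ring's centre. Its steel plate, 140 by 104 mm (x from -55 to +85 mm), lies above the housing; the force scale is in front of the plate on the housing's top, at x = -91 mm, reading towards +y from y = -30 mm, with lines every 5 N (15 mm), the 10 N line longer
- plate (a joint): how far the tester's plate has sunk: 0 empty, 2 N per mm (0.005 m at 10 N), so the plate gives way under the spring while it is pressed; full scale 20 N is 0.010 m
- rider (a joint): brass trailing pointer on the tester's scale (18 by 5 mm, 12 mm high): driven up by the plate and left at the highest force reached, 0.003 m per newton, so 0.030 m is 10 N. Good to about 1 N. May start anywhere up to 3 N. It lies under a clear cover (44 by 102 mm, its top 4 mm below the plate's upper face) and cannot be touched
- mat: round cork mat, 100 mm across, 4 mm thick, fixed; origin at the centre of its underside
- dish: round wooden dish, 98 mm across outside, 88 mm inside, 22 mm high, floor 4 mm above the bench, fixed; origin at the centre of its underside. For springs of 10 N or more
- tray: square metal tray, 94 mm outside, 86 mm inside, 22 mm high, floor 4 mm above the bench, fixed; origin at the centre of its underside. For springs of less than 10 N
- tin: metal can, 60 mm across, 70 mm high, bystander; origin under its centre
- darning_mushroom: wooden darning mushroom, 72 mm across, 97 mm high, bystander; origin under its centre
- screwdriver: screwdriver with wooden handle lying on the bench, bystander; origin under its middle
- bobbin: wooden bobbin, 42 mm across, 46 mm high, standing, bystander; origin under its centre
- spare_cap: loose spare spring cap, 28 mm across, 10 mm thick, lying on the bench, bystander; origin under its centre
- needle_gauge: flat wooden needle gauge with holes, 60 by 150 by 6 mm, lying on the bench, bystander; origin under its centre
There are look-alikes about, which are no part of the job. Of the things shaped like the dish, the wooden one is meant.

How it is judged:
By the outcome, as a careful person would: the job done as asked, in the order asked, and still so for the second after the job is handed in, with the robot touching nothing.
It also fails if it takes over 67 s, if anything falls off the work surface, if the arm or the gripper's body presses on something with over 40 N, if the wrist force passes 120 N, or if a joint passes its speed limit or range.

## Working session

There is one attempt and no reset: what is moved stays moved. The work goes in short steps, Python scripts to look and compute and a tool call to move; the robot and the scene stay as the last step left them, time stands still between calls to the robot, and variables do not carry over. Pictures are saved under pics/ and viewed, at most 10 in all, crops included, and the job is handed in when it is done.

Besides the shell and the picture viewer there is one more tool, called after "Request:" as name([rows], argument=value, ...), one row to a line, values as JSON. arm_command: Moves the arm, as the interface text tells. Shift numbers are shares of 20 cm and turn numbers shares of 180 degrees, none past 1 either way. Its arguments: {"type":"object","properties":{"motion":{"type":"array","items":{"type":"object","properties":{"gripper":{"type":"number"},"tx":{"type":"number","minimum":-1,"maximum":1},"ty":{"type":"number","minimum":-1,"maximum":1},"tz":{"type":"number","minimum":-1,"maximum":1},"yaw":{"type":"number","minimum":-1,"maximum":1}}}},"grip_force":{"type":"number"}},"required":["motion"]}

```bash
mkdir -p pics
cat > h.py <<'E'
import numpy as np, cv2
from cell import arm
def snap(n,f=None):
    im=arm.capture(n)
    if f: cv2.imwrite('pics/'+f,im[:,:,::-1])
    return im
def w(n,p):
    c=arm.camera_params(n); return np.array(c['R']).T@(np.array(p)-np.array(c['t']))
def ray(n,u,v,z):
    c=arm.camera_params(n);R=np.array(c['R']);t=np.array(c['t'])
    d=R.T@np.linalg.inv(c['camera_matrix'])@np.array([u,v,1.]);o=-R.T@t
    return o+d*(z-o[2])/d[2]
def px(n,X):
    c=arm.camera_params(n);q=np.array(c['camera_matrix'])@(np.array(c['R'])@np.array(X)+np.array(c['t']));return q[:2]/q[2]
E
python3 - <<'E'
from h import *
snap('top','top.png');snap('scene','scene.png')
for t in ['spring','tester','seat','post_top','rider','mat','dish','tray','tin','spare_cap']:
    for c in ['top','scene']:
        for d in arm.look_for(c,t)[:3]:
            p=w(c,d['position']);print(t,c,round(d['score'],2),p.round(3),px(c,p).round())
o=arm.get_obs();print(o)
E
```

```text
spring top 0.6 [ 0.446 -0.26   0.06 ] [433. 236.]
spring top 0.34 [0.334 0.161 0.025] [265. 284.]
spring scene 0.65 [ 0.443 -0.274  0.037] [203. 302.]
tester top 0.92 [0.507 0.001 0.071] [329. 212.]
tester scene 0.78 [ 0.541 -0.032  0.05 ] [303. 240.]
seat top 0.66 [ 0.535 -0.01   0.069] [332. 201.]
seat scene 0.85 [ 0.545 -0.02   0.075] [307. 230.]
post_top top 0.83 [ 0.542 -0.007  0.073] [331. 198.]
rider top 0.32 [0.774 0.02  0.007] [319. 120.]
mat top 0.62 [ 0.42  -0.264  0.007] [428. 248.]
mat top 0.41 [ 0.446 -0.262  0.06 ] [434. 236.]
mat top 0.27 [0.506 0.003 0.07 ] [328. 213.]
mat scene 0.7 [ 0.434 -0.283  0.005] [200. 313.]
mat scene 0.46 [0.67  0.175 0.054] [385. 206.]
mat scene 0.35 [ 0.447 -0.272  0.038] [205. 301.]
dish top 0.97 [0.314 0.403 0.008] [169. 292.]
dish top 0.82 [0.472 0.424 0.004] [165. 230.]
dish top 0.8 [0.467 0.275 0.007] [222. 231.]
dish scene 0.95 [0.461 0.28  0.01 ] [332. 182.]
dish scene 0.93 [0.31  0.408 0.009] [309. 153.]
dish scene 0.84 [0.472 0.424 0.014] [354. 160.]
tray top 0.89 [ 0.636 -0.297  0.001] [434. 168.]
tray scene 0.76 [ 0.631 -0.302 
[... 386 characters left out ...]
t_pos': array([-1.43928045e+00,  2.63064022e-01, -4.82997119e-02,  1.25943133e+00,
       -9.18207352e-06,  1.41547167e+00]), 'qd': array([ 5.95146669e-05, -1.45837290e-03, -7.46384340e-04,  4.60800216e-04,
        3.97661883e-04, -2.51593178e-04]), 'joint_efforts': array([ 1.92734398e-03, -6.37445283e+01,  3.84761274e+01,  1.05226183e-03,
        6.88955811e-05, -5.55031750e-05]), 'eef_pos': array([ 0.14851303, -0.50354282,  0.23129705]), 'eef_rot': array([ 5.75642933e-07,  9.89732931e-01,  1.42929093e-01, -4.59821509e-06]), 'force': array([0.54681065, 0.80501976, 0.39881777]), 'ft_torque': array([-0.0028754 ,  0.01968321, -0.03060268]), 'grasp_force': 0.0, 'finger_gap': 0.9971982056711474}
```

Run:
```python
import cv2
a=cv2.imread('pics/top.png')[80:330,130:470];b=cv2.imread('pics/scene.png')[120:400,130:450]
cv2.imwrite('pics/topc.png',cv2.resize(a,None,fx=2.35,fy=2.35,interpolation=2));cv2.imwrite('pics/scenec.png',cv2.resize(b,None,fx=2.1,fy=2.1,interpolation=2))
```

```text
(no output)
```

View pics/topc.png

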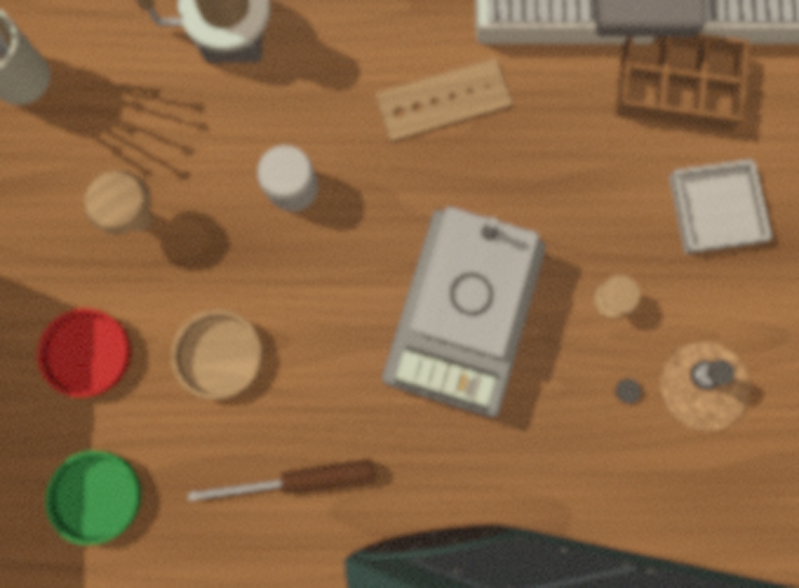

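View pics/scenec.png

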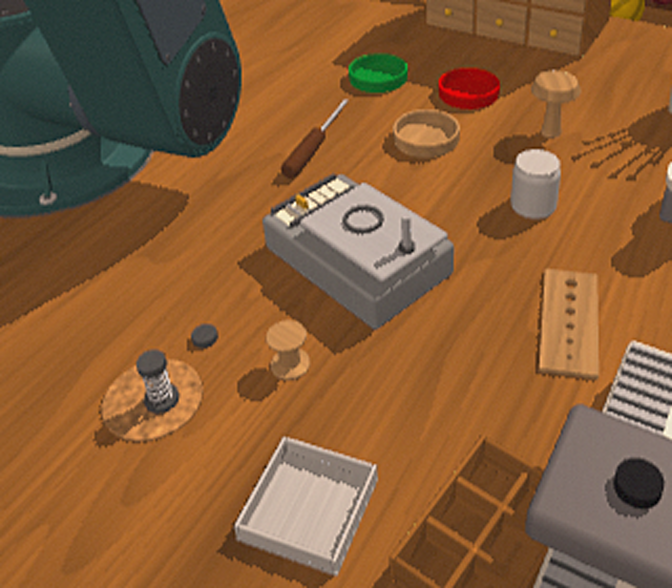

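The wooden dish is at top-view (223,231). The look-alikes are the red one at (165,230) and the green one at (170,292). The spring is on the cork mat at (433,237), and the spare cap lies loose at (397,246). The tester is at (330,205), with its post on the far side and its scale on the near side, and the tray is at (437,168). I'll move above the spring while yawing to the tester's axis, then look from close by.

Request:
arm_command([
  {"tx": 0.88,"ty": -0.363,"yaw": -0.4},
  {"tx": 0.88,"ty": -0.363,"yaw": -0.4},
  {"tx": 0.88,"ty": -0.363,"yaw": -0.4},
  {"tx": 0.88,"ty": -0.363,"yaw": -0.4},
  {"tx": 0.88,"ty": -0.363,"yaw": -0.4},
  {"tx": 0.88,"ty": -0.363,"yaw": -0.4},
  {"tx": 0.88,"ty": -0.363,"yaw": -0.4},
  {"tx": 0.88,"ty": -0.363,"yaw": -0.4},
  {"tx": 0.88,"ty": -0.363,"yaw": -0.4},
  {"tx": 0.88,"ty": -0.363,"yaw": -0.4},
  {"tx": 0.88,"ty": -0.363,"yaw": -0.4},
], grip_force=60)

```text
schema error: expected keys gripper, tx, ty, tz, yaw
```

```bash
cat >> h.py <<'E'
from scipy.spatial.transform import Rotation as Ro
def pose():
    o=arm.get_obs();R=Ro.from_quat(np.roll(o['eef_rot'],-1)).as_matrix();return np.array(o['eef_pos']),R,o
def go(X,ang=None):
    p,R,o=pose();s=R.T@(np.array(X)-p)/.2
    print('t',o['time'],'p',p.round(4),'xang',np.degrees(np.arctan2(R[1,0],R[0,0])).round(2),'shift',s.round(4),'j',np.round(o['joint_pos'],2))
    if ang is not None: print('yaw',(-((ang-np.degrees(np.arctan2(R[1,0],R[0,0]))+180)%360-180)/180).round(4))
E
python3 - <<'E'
from h import *
# plate corners in top crop
c=[(443,208),(541,237),(506,358),(410,332)]
P=[ray('top',130+u/2.35,80+v/2.35,.072) for u,v in c]
print(np.round(P,4)); 
for a,b in [(3,0),(2,1)]: d=P[b]-P[a];print(np.degrees(np.arctan2(d[1],d[0])),np.linalg.norm(d))
for a,b in [(1,0),(2,3)]: d=P[b]-P[a];print(np.degrees(np.arctan2(d[1],d[0]))-90,np.linalg.norm(d))
print('ring',ray('top',130+471/2.35,80+293/2.35,.077))
go([.445,-.265,.19],163)
E
```

```text
[[ 0.6186  0.0241  0.072 ]
 [ 0.586  -0.0807  0.072 ]
 [ 0.4569 -0.0398  0.072 ]
 [ 0.4849  0.0603  0.072 ]]
-15.184107525468255 0.13848174328703755
-17.582407839853282 0.13546074125016008
-17.272157868039216 0.10968474892318239
-15.656349417544746 0.1039469583984203
ring [ 0.52501815 -0.00409457  0.077     ]
t 1.1 p [ 0.1485 -0.5035  0.2313] xang 16.43 shift [ 1.7593 -0.7246  0.2065] j [-1.44  0.26 -0.05  1.26 -0.    1.42]
yaw -0.8143
```

Request:
arm_command([
  {"tx": 0.88,"ty": -0.363,"tz": 0,"yaw": -0.41,"gripper": -1},
  {"tx": 0.88,"ty": -0.363,"tz": 0,"yaw": -0.41,"gripper": -1},
  {"tx": 0.88,"ty": -0.363,"tz": 0,"yaw": -0.41,"gripper": -1},
  {"tx": 0.88,"ty": -0.363,"tz": 0,"yaw": -0.41,"gripper": -1},
  {"tx": 0.88,"ty": -0.363,"tz": 0,"yaw": -0.41,"gripper": -1},
  {"tx": 0.88,"ty": -0.363,"tz": 0,"yaw": -0.41,"gripper": -1},
  {"tx": 0.88,"ty": -0.363,"tz": 0,"yaw": -0.41,"gripper": -1},
  {"tx": 0.88,"ty": -0.363,"tz": 0,"yaw": -0.41,"gripper": -1},
  {"tx": 0.88,"ty": -0.363,"tz": 0,"yaw": -0.41,"gripper": -1},
  {"tx": 0.88,"ty": -0.363,"tz": 0,"yaw": -0.41,"gripper": -1},
  {"tx": 0.88,"ty": -0.363,"tz": 0,"yaw": -0.41,"gripper": -1},
], grip_force=60)

```text
time: 2.02
eef_pos: [0.2968, -0.3841, 0.2313]
eef_rot: [0.0, 0.703, 0.711, -0.0]
force: [-0.4, -0.0, -0.1]
finger_gap: 0.994
grasp_force: 0.0
```

Run:
```python
from h import *
go([.445,-.265,.19],163.6)
```

```text
t 2.0167 p [ 0.2968 -0.3841  0.2313] xang 90.67 shift [0.5868 0.7478 0.2066] j [-1.08  0.2  -0.14  1.23 -0.    0.48]
yaw -0.4052
```

Request:
arm_command([
  {"tx": 0.587,"ty": 0.748,"tz": 0.2,"yaw": -0.405,"gripper": -1},
  {"tx": 0.587,"ty": 0.748,"tz": 0.2,"yaw": -0.405,"gripper": -1},
  {"tx": 0.587,"ty": 0.748,"tz": 0.2,"yaw": -0.405,"gripper": -1},
  {"tx": 0.587,"ty": 0.748,"tz": 0.2,"yaw": -0.405,"gripper": -1},
  {"tx": 0.587,"ty": 0.748,"tz": 0.2,"yaw": -0.405,"gripper": -1},
  {"tx": 0.587,"ty": 0.748,"tz": 0.2,"yaw": -0.405,"gripper": -1},
  {"tx": 0.587,"ty": 0.748,"tz": 0.2,"yaw": -0.405,"gripper": -1},
  {"tx": 0.587,"ty": 0.748,"tz": 0.2,"yaw": -0.405,"gripper": -1},
  {"tx": 0.587,"ty": 0.748,"tz": 0.2,"yaw": -0.405,"gripper": -1},
  {"tx": 0.587,"ty": 0.748,"tz": 0.2,"yaw": -0.405,"gripper": -1},
  {"tx": 0.587,"ty": 0.748,"tz": 0.2,"yaw": -0.405,"gripper": -1},
  {"tx": 0.587,"ty": 0.748,"tz": 0.2,"yaw": -0.405,"gripper": -1},
])

```text
time: 3.02
eef_pos: [0.4459, -0.2661, 0.1913]
eef_rot: [0.0, 0.148, 0.989, -0.0]
force: [0.5, 0.6, 0.3]
finger_gap: 1.001
grasp_force: 0.0
```

Run:
```python
from h import *
im=snap('wrist','w1.png')
for t in ['spring','cap_top','cap','mat']:
    for d in arm.look_for('wrist',t)[:2]:
        p=w('wrist',d['position']);print(t,round(d['score'],2),p.round(4),px('wrist',p).round())
for d in arm.outline_of('wrist','cap_top')[:1]:
    m=d['pixels'].astype('uint8');v,u=np.nonzero(m);print(d['score'],u.min(),u.max(),v.min(),v.max(),u.mean(),v.mean())
go([.445,-.265,.19],163.6)
c=arm.camera_params('wrist');print('cam',(-np.array(c['R']).T@c['t']).round(3),np.array(c['R'])[2].round(2))
```

```text
spring 0.89 [ 0.4377 -0.2669  0.0622] [315. 179.]
cap_top 0.72 [ 0.4396 -0.2667  0.0661] [316. 182.]
cap 0.8 [ 0.4422 -0.2667  0.0654] [317. 184.]
mat 0.69 [ 0.4215 -0.2689  0.0093] [310. 154.]
mat 0.62 [ 0.4394 -0.2674  0.065 ] [315. 182.]
0.56 302 330 168 197 315.77410071942444 182.85035971223022
t 3.3167 p [ 0.4459 -0.2661  0.1913] xang 163.04 shift [0.006  0.0042 0.0064] j [-0.7   0.27 -0.15  1.15  0.   -0.4 ]
yaw -0.0031
cam [ 0.366 -0.241  0.334] [ 0.31 -0.09 -0.95]
```

View pics/w1.png

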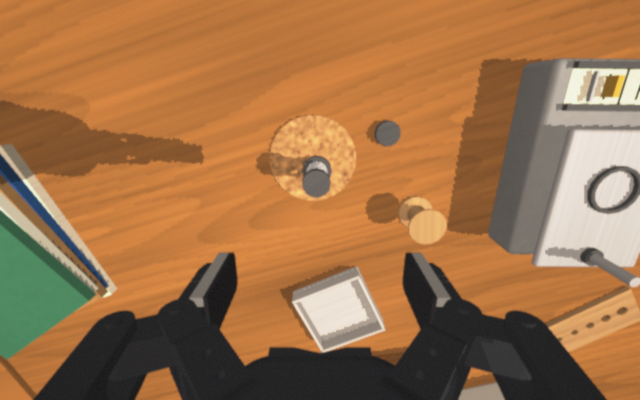

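The wrist view shows the spring cap at (316,183) on the cork mat, with the spare cap at (387,133), the bobbin at (425,225) and the tester ring at (613,189). I'll work out the grasp.

Run:
```python
from h import *
c=ray('wrist',316,183,.064);print('cap',c,'mat',ray('wrist',313,157,.004),'ring',ray('wrist',613,189,.077))
a=ray('wrist',302,183,.064);b=ray('wrist',330.5,183,.064);print(np.linalg.norm(b-a))
# grasp pt at cap centre z=.059 -> TCP .040
go([c[0],c[1],.0405],163.6)
```

```text
cap [ 0.4409866  -0.26707574  0.064     ] mat [ 0.4271947  -0.26711308  0.004     ] ring [ 0.52266446 -0.00581391  0.077     ]
0.027388556934216796
t 3.3167 p [ 0.4459 -0.2661  0.1913] xang 163.04 shift [ 0.0222 -0.0116  0.7539] j [-0.7   0.27 -0.15  1.15  0.   -0.4 ]
yaw -0.0031
```

Request:
arm_command([
  {"tx": 0.022,"ty": -0.012,"tz": 0.4,"yaw": -0.003,"gripper": -0.6},
  {"tx": 0.022,"ty": -0.012,"tz": 0.4,"yaw": -0.003,"gripper": -0.4},
  {"tx": 0.022,"ty": -0.012,"tz": 0.7,"yaw": -0.003,"gripper": -0.2},
  {"tx": 0.022,"ty": -0.012,"tz": 0.762,"yaw": -0.003,"gripper": -0.2},
  {"tx": 0.022,"ty": -0.012,"tz": 0.762,"yaw": -0.003,"gripper": -0.2},
], grip_force=60)

```text
time: 3.73
eef_pos: [0.4384, -0.2651, 0.0342]
eef_rot: [-0.003, 0.143, 0.99, 0.002]
force: [-0.5, 0.7, -1.8]
finger_gap: 0.604
grasp_force: 0.0
```

Run:
```python
from h import *
snap('wrist','w2.png');print(pose()[2]['finger_gap'])
go([.441,-.2671,.0385],163.6)
```

```text
0.6022171177277049
t 3.7833 p [ 0.4396 -0.266   0.0372] xang 163.62 shift [-0.0081 -0.0032 -0.0063] j [-0.7   0.39 -0.43  0.76  0.   -0.42]
yaw 0.0001
```

View pics/w2.png

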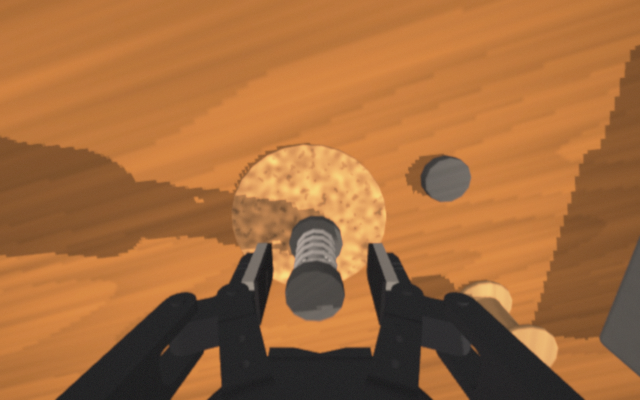

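The cap top is at (315,296), between the pads at (258,280) and (383,280). I'll close now.

Run:
```python
from h import *
print(ray('wrist',315,297,.064)); go([.441,-.2671,.0385],163.6)
```

```text
[ 0.44552478 -0.26891733  0.064     ]
t 3.7833 p [ 0.4396 -0.266   0.0372] xang 163.62 shift [-0.0081 -0.0032 -0.0063] j [-0.7   0.39 -0.43  0.76  0.   -0.42]
yaw 0.0001
```

Request:
arm_command([
  {"tx": -0.015,"ty": 0,"tz": 0,"yaw": 0,"gripper": -0.2},
  {"tx": -0.015,"ty": 0,"tz": 0,"yaw": 0,"gripper": 0.2},
  {"tx": -0.015,"ty": 0,"tz": 0,"yaw": 0,"gripper": 0.6},
  {"tx": -0.015,"ty": 0,"tz": 0,"yaw": 0,"gripper": 0.6},
  {"tx": -0.015,"ty": 0,"tz": 0,"yaw": 0,"gripper": 0.6},
  {"tx": -0.015,"ty": 0,"tz": 0,"yaw": 0,"gripper": 0.6},
], grip_force=60)

```text
time: 4.28
eef_pos: [0.4443, -0.2683, 0.0396]
eef_rot: [0.001, 0.142, 0.99, -0.0]
force: [0.8, -0.5, 0.8]
finger_gap: 0.303
grasp_force: 58.8
```

Run:
```python
from h import *
go([.524,-.005,.18],163.6)
```

```text
t 4.2833 p [ 0.4443 -0.2683  0.0396] xang 163.67 shift [-0.0133  1.3752 -0.7028] j [-0.7   0.39 -0.42  0.76  0.   -0.42]
yaw 0.0004
```

Request:
arm_command([
  {"tx": 0,"ty": 0,"tz": -0.2,"yaw": 0,"gripper": 0.6},
  {"tx": 0,"ty": 0,"tz": -0.4,"yaw": 0,"gripper": 0.6},
  {"tx": 0,"ty": 0.1,"tz": -0.6,"yaw": 0,"gripper": 0.6},
  {"tx": 0,"ty": 0.28,"tz": -0.7,"yaw": 0,"gripper": 0.6},
  {"tx": 0,"ty": 0.46,"tz": -0.7,"yaw": 0,"gripper": 0.6},
  {"tx": 0,"ty": 0.64,"tz": -0.7,"yaw": 0,"gripper": 0.6},
  {"tx": 0,"ty": 0.8,"tz": -0.7,"yaw": 0,"gripper": 0.6},
  {"tx": 0,"ty": 0.94,"tz": -0.7,"yaw": 0,"gripper": 0.6},
  {"tx": 0,"ty": 1,"tz": -0.7,"yaw": 0,"gripper": 0.6},
], grip_force=60)

```text
time: 5.03
eef_pos: [0.5003, -0.0731, 0.1791]
eef_rot: [-0.0, 0.141, 0.99, 0.0]
force: [-0.6, -0.9, 0.2]
finger_gap: 0.299
grasp_force: 60.1
```

Request:
arm_command([
  {"tx": -0.013,"ty": 0.15,"tz": 0,"yaw": 0,"gripper": 0.6},
  {"tx": -0.013,"ty": 0.3,"tz": 0,"yaw": 0,"gripper": 0.6},
  {"tx": -0.013,"ty": 0.375,"tz": 0,"yaw": 0,"gripper": 0.6},
  {"tx": -0.013,"ty": 0.375,"tz": 0,"yaw": 0,"gripper": 0.6},
  {"tx": -0.013,"ty": 0.375,"tz": 0,"yaw": 0,"gripper": 0.6},
  {"tx": -0.013,"ty": 0.375,"tz": 0,"yaw": 0,"gripper": 0.6},
])

```text
time: 5.53
eef_pos: [0.5235, -0.0054, 0.1788]
eef_rot: [-0.0, 0.142, 0.99, -0.0]
force: [0.2, 0.4, -1.5]
finger_gap: 0.299
grasp_force: 60.0
```

Run:
```python
from h import *
snap('wrist','w3.png');print(pose()[2]['force'],pose()[2]['grasp_force'])
for t in ['seat','spring','post_top','rider']:
    for d in arm.look_for('wrist',t)[:2]:
        p=w('wrist',d['position']);print(t,round(d['score'],2),p.round(4),px('wrist',p).round())
go([.524,-.005,.18],163.6)
```

```text
[ 1.33246588 -0.54098143 -1.29571484] 59.96133327484131
seat 0.89 [0.5069 0.0042 0.0721] [324. 174.]
seat 0.15 [ 0.5174 -0.0064  0.2031] [312. 272.]
spring 0.55 [ 0.5132 -0.004   0.1993] [315. 259.]
spring 0.44 [0.4717 0.2791 0.0028] [582.  46.]
post_top 0.65 [0.5102 0.0058 0.0728] [326. 177.]
post_top 0.23 [ 0.5138 -0.0011  0.1982] [320. 257.]
rider 0.63 [0.4337 0.0099 0.0623] [306.  87.]
t 5.7833 p [ 0.5236 -0.0055  0.1789] xang 163.61 shift [-0.0014  0.0028 -0.0054] j [-0.17  0.28 -0.17  1.12 -0.    0.12]
yaw 0.0001
```

View pics/w3.png

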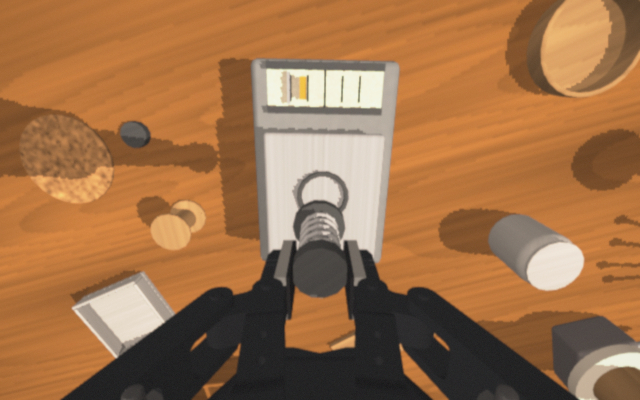

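The spring hangs straight, with its foot at (320,222), over the ring at (321,193). The rider's brass is at about (303,88) and the long 10 N line at u≈325. I'll fit the ring and the foot numerically.

```bash
cat >> h.py <<'E'
from scipy.optimize import minimize
def proj(n,X,c=None):
    c=c or arm.camera_params(n);q=np.array(c['camera_matrix'])@(np.array(c['R'])@np.array(X).T+np.array(c['t'])[:,None]);return q[:2]/q[2]
def ringfit(im,p0,z=.077,cond=None):
    # dark annulus (r 19..23) against bright plate on both sides; only pixels allowed by cond
    g=cv2.GaussianBlur(cv2.cvtColor(im,cv2.COLOR_RGB2GRAY),(0,0),.7).astype('float32')
    c=arm.camera_params('wrist');a=np.radians(np.arange(0,360,4))
    def pts(x,y,r,zz): return proj('wrist',np.c_[x+r*np.cos(a),y+r*np.sin(a),0*a+zz],c)
    def s(P): return cv2.remap(g,P[0].astype('float32')[None],P[1].astype('float32')[None],1)[0]
    def f(q):
        rim=s(pts(*q,.021,z)); out=s(pts(*q,.0255,z-.004)); P=pts(*q,.021,z)
        k=cond(P[0],P[1]); return (rim-out)[k].mean()
    best=min(((f((p0[0]+i,p0[1]+j)),p0[0]+i,p0[1]+j) for i in np.arange(-.01,.0101,.0005) for j in np.arange(-.01,.0101,.0005)))
    return best
E
python3 - <<'E'
from h import *
im=cv2.imread('pics/w3.png')[:,:,::-1]
print(ringfit(im,(.523,-.005),cond=lambda u,v:v<198))
# predicted foot bottom circle if spring axis were at TCP
for z in (.143,.151,.2035):
    a=np.radians(np.arange(0,360,5));r=.017 if z<.16 else .014
    P=proj('wrist',np.c_[.5236+r*np.cos(a),-.0055+r*np.sin(a),0*a+z]);print(z,P.min(1).round(1),P.max(1).round(1))
d=cv2.resize(im[150:310,240:400],None,fx=3.7,fy=3.7,interpolation=2)
cv2.imwrite('pics/w3c.png',d[:,:,::-1])
E
```

```text
(np.float32(-105.46616), np.float64(0.524), np.float64(-0.0029999999999999897))
0.143 [292.5 204.3] [343.3 250.5]
0.151 [291.4 208.8] [344.2 256.5]
0.2035 [287.7 256.9] [346.7 307.1]
```

View pics/w3c.png

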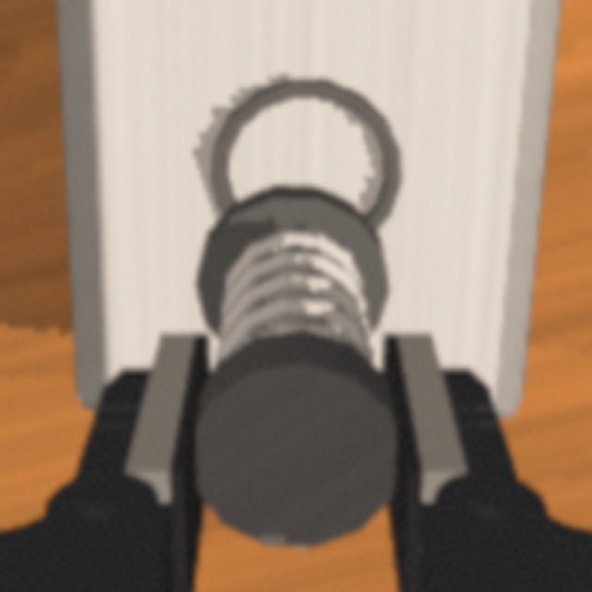

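Request:
arm_command([
  {"tx": -0.004,"ty": 0.012,"tz": 0.1,"yaw": 0,"gripper": 0.6},
  {"tx": -0.004,"ty": 0.012,"tz": 0.2,"yaw": 0,"gripper": 0.6},
  {"tx": -0.004,"ty": 0.012,"tz": 0.27,"yaw": 0,"gripper": 0.6},
  {"tx": -0.004,"ty": 0.012,"tz": 0.27,"yaw": 0,"gripper": 0.6},
  {"tx": -0.004,"ty": 0.012,"tz": 0.27,"yaw": 0,"gripper": 0.6},
  {"tx": -0.004,"ty": 0.012,"tz": 0.27,"yaw": 0,"gripper": 0.6},
])

```text
time: 6.28
eef_pos: [0.5255, -0.003, 0.1258]
eef_rot: [0.0, 0.142, 0.99, -0.0]
force: [-0.3, -0.2, -0.8]
finger_gap: 0.297
grasp_force: 59.9
```

Run:
```python
from h import *
im=snap('wrist','w4.png')
p,R,o=pose();print(p,o['force'])
b=ringfit(im,(.524,-.003),cond=lambda u,v:v<np.percentile(v,35));print(b)
def ext(x,y,z,r):
    a=np.radians(np.arange(0,360,5));P=proj('wrist',np.c_[x+r*np.cos(a),y+r*np.sin(a),0*a+z]);return P.min(1).round(1),P.max(1).round(1)
zf=p[2]-.0356
print('foot bot',ext(p[0],p[1],zf,.017),'top',ext(p[0],p[1],zf+.008,.017),'cap',ext(p[0],p[1],zf+.06,.014))
print('ring out',ext(b[1],b[2],.077,.023),'in',ext(b[1],b[2],.077,.019))
d=cv2.resize(im[150:310,230:410],None,fx=4.4,fy=3.7,interpolation=2)
d=cv2.resize(im[160:310,230:410],None,fx=4,fy=4,interpolation=2)
cv2.imwrite('pics/w4c.png',d[:,:,::-1])
```

```text
[ 0.52567764 -0.0029729   0.12592201] [ 0.13511141 -0.50723274  0.06678357]
(np.float32(-111.00308), np.float64(0.524), np.float64(-0.0019999999999999905))
foot bot (array([292.5, 204.3]), array([343.3, 250.6])) top (array([291.4, 208.8]), array([344.3, 256.6])) cap (array([287.7, 256.6]), array([346.7, 306.8]))
ring out (array([286.2, 186.6]), array([351. , 246.4])) in (array([291.9, 192.2]), array([345.4, 241.5]))
```

View pics/w4c.png

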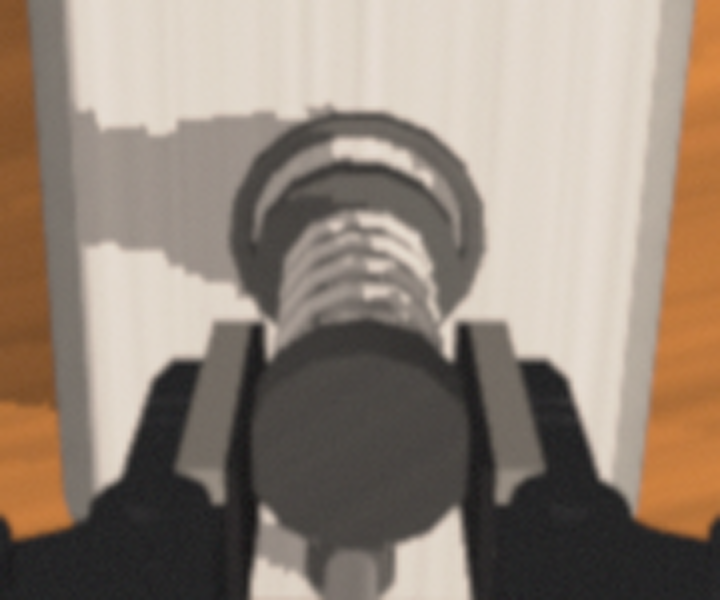

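The ring's outer edge spans u 288–351 with its top at v≈188. The foot's far edge is at v≈200.7 and it is laterally centred. The gap to the ring is a little too small on the far side, so I'll shift about 1.3 mm in +x and lower gently.

Request:
arm_command([
  {"tx": -0.006,"ty": 0.002,"tz": 0.0,"yaw": 0,"gripper": 0.6},
  {"tx": -0.006,"ty": 0.002,"tz": 0.03,"yaw": 0,"gripper": 0.6},
  {"tx": -0.006,"ty": 0.002,"tz": 0.05,"yaw": 0,"gripper": 0.6},
  {"tx": -0.006,"ty": 0.002,"tz": 0.05,"yaw": 0,"gripper": 0.6},
  {"tx": -0.006,"ty": 0.002,"tz": 0.05,"yaw": 0,"gripper": 0.6},
])

```text
time: 6.75
eef_pos: [0.5261, -0.0027, 0.1146]
eef_rot: [-0.0, 0.142, 0.99, 0.0]
force: [-1.0, 0.3, -1.3]
finger_gap: 0.297
grasp_force: 59.9
```

Request:
arm_command([
  {"tx": 0,"ty": 0,"tz": 0.01,"yaw": 0,"gripper": 0.6},
  {"tx": 0,"ty": 0,"tz": 0.01,"yaw": 0,"gripper": 0.6},
  {"tx": 0,"ty": 0,"tz": 0.01,"yaw": 0,"gripper": 0.6},
])

```text
time: 7.0
eef_pos: [0.5264, -0.0027, 0.1129]
eef_rot: [-0.0, 0.142, 0.99, 0.0]
force: [0.1, -1.1, -0.0]
finger_gap: 0.305
grasp_force: 59.9
```

Request:
arm_command([
  {"tx": 0,"ty": 0,"tz": 0.01,"yaw": 0,"gripper": 0.6},
  {"tx": 0,"ty": 0,"tz": 0.01,"yaw": 0,"gripper": 0.6},
  {"tx": 0,"ty": 0,"tz": 0.01,"yaw": 0,"gripper": 0.6},
])

```text
time: 7.25
eef_pos: [0.5264, -0.0027, 0.1108]
eef_rot: [-0.0, 0.142, 0.99, -0.0]
force: [1.0, 0.5, -1.1]
finger_gap: 0.296
grasp_force: 59.9
```

Request:
arm_command([
  {"tx": 0,"ty": 0,"tz": 0.01,"yaw": 0,"gripper": 0.6},
  {"tx": 0,"ty": 0,"tz": 0.01,"yaw": 0,"gripper": 0.6},
  {"tx": 0,"ty": 0,"tz": 0.01,"yaw": 0,"gripper": 0.6},
])

```text
time: 7.5
eef_pos: [0.5264, -0.0027, 0.1088]
eef_rot: [-0.0, 0.142, 0.99, -0.0]
force: [0.9, 0.3, -0.1]
finger_gap: 0.302
grasp_force: 60.0
```

Run:
```python
from h import *
f=[];
for i in range(6): im=snap('wrist','w5.png'); f.append(pose()[2]['force'])
print(np.mean(f,0),np.std(f,0),pose()[0])
d=cv2.resize(im[160:310,230:410],None,fx=4,fy=4,interpolation=2)
cv2.imwrite('pics/w5c.png',d[:,:,::-1])
```

```text
[ 0.42395563 -0.0811025  -0.1289486 ] [0.54558737 0.17735832 0.24710847] [ 0.52642578 -0.00269631  0.1089265 ]
```

View pics/w5c.png

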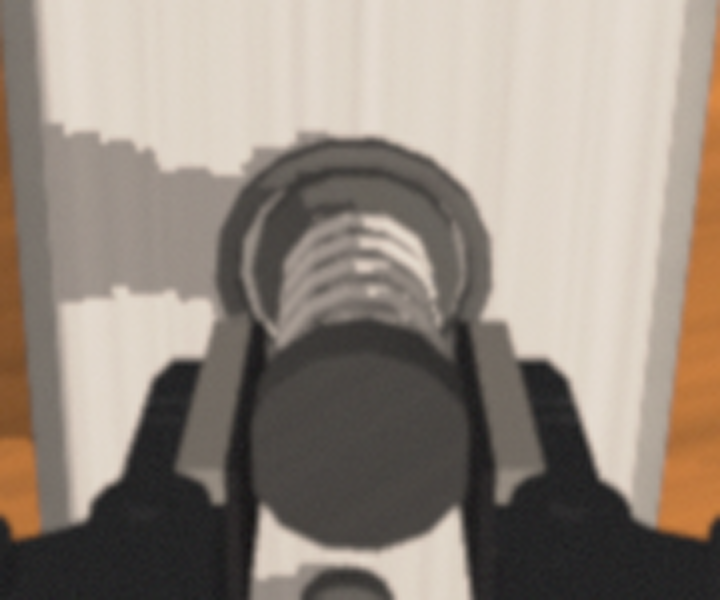

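The foot shows a gap to the ring on both sides ((250,270) and (460,270) in the crop) and there is no force yet, so it is inside the ring. I'll press in steps and read force against travel.

Request:
arm_command([
  {"tx": 0,"ty": 0,"tz": 0.005,"yaw": 0,"gripper": 0.6},
  {"tx": 0,"ty": 0,"tz": 0.01,"yaw": 0,"gripper": 0.6},
  {"tx": 0,"ty": 0,"tz": 0.015,"yaw": 0,"gripper": 0.6},
  {"tx": 0,"ty": 0,"tz": 0.02,"yaw": 0,"gripper": 0.6},
  {"tx": 0,"ty": 0,"tz": 0.02,"yaw": 0,"gripper": 0.6},
])

```text
time: 8.22
eef_pos: [0.5264, -0.0027, 0.1047]
eef_rot: [-0.0, 0.142, 0.99, -0.0]
force: [0.6, -0.3, 1.7]
finger_gap: 0.302
grasp_force: 60.2
```

```bash
cat > rd.py <<'E'
from h import *
f=[];z=[]
for i in range(10): snap('scene' if i else 'wrist'); q=pose(); f.append(q[2]['force']);z.append(q[0])
print(np.mean(f,0).round(2),np.std(f,0).round(2),np.mean(z,0).round(5),pose()[2]['time'])
E
python3 rd.py
```

```text
[ 0.79 -0.56  1.96] [0.24 0.41 0.6 ] [ 0.52643 -0.00272  0.10491] 8.7167
```

Request:
arm_command([
  {"tx": 0,"ty": 0,"tz": 0.005,"yaw": 0,"gripper": 0.6},
  {"tx": 0,"ty": 0,"tz": 0.01,"yaw": 0,"gripper": 0.6},
  {"tx": 0,"ty": 0,"tz": 0.015,"yaw": 0,"gripper": 0.6},
  {"tx": 0,"ty": 0,"tz": 0.02,"yaw": 0,"gripper": 0.6},
  {"tx": 0,"ty": 0,"tz": 0.02,"yaw": 0,"gripper": 0.6},
])

```text
time: 9.13
eef_pos: [0.5264, -0.0027, 0.1007]
eef_rot: [-0.0, 0.142, 0.99, -0.0]
force: [1.2, -2.0, 2.7]
finger_gap: 0.302
grasp_force: 60.3
```

```bash
python3 rd.py
```

```text
[ 1.19 -1.2   3.52] [0.32 0.46 0.43] [ 0.52642 -0.00272  0.10091] 9.6333
```

Request:
arm_command([
  {"tx": 0,"ty": 0,"tz": 0.005,"yaw": 0,"gripper": 0.6},
  {"tx": 0,"ty": 0,"tz": 0.01,"yaw": 0,"gripper": 0.6},
  {"tx": 0,"ty": 0,"tz": 0.015,"yaw": 0,"gripper": 0.6},
  {"tx": 0,"ty": 0,"tz": 0.02,"yaw": 0,"gripper": 0.6},
  {"tx": 0,"ty": 0,"tz": 0.02,"yaw": 0,"gripper": 0.6},
])

```text
time: 10.05
eef_pos: [0.5264, -0.0027, 0.0967]
eef_rot: [-0.0, 0.142, 0.99, -0.0]
force: [1.5, -1.8, 4.9]
finger_gap: 0.296
grasp_force: 60.4
```

```bash
python3 rd.py
python3 - <<'E'
from h import *
im=snap('wrist','w6.png')
d=np.vstack([cv2.resize(im[170:310,230:410],None,fx=3.4,fy=3.4,interpolation=2),cv2.resize(im[20:50,230:410],None,fx=3.4,fy=3.4,interpolation=2)])
cv2.imwrite('pics/w6c.png',d[:,:,::-1])
p=pose()[0]
print('scale 0,5,10,15,20N at z .06:')
a=np.radians(-16.4);ex=np.array([np.cos(a),np.sin(a)]);ey=np.array([-ex[1],ex[0]]);s=np.array([.525,-.0025])
for n in (0,5,10,15,20): print(px('wrist',[*(s-.091*ex+(-.03+.003*n)*ey),.06]).round(1))
for r in arm.look_for('wrist','rider')[:1]: print('rider',px('wrist',w('wrist',r['position'])),r['score'])
for x in (.5252,.5264):
  for zf in (.0665,.0715,.07):
    b=np.radians(np.arange(0,360,5));P=proj('wrist',np.c_[x+.017*np.cos(b),-.0017+.017*np.sin(b),0*b+zf+.008]);print(x,zf,P.min(1),P.max(1))
E
```

```text
[ 0.89 -2.03  4.84] [0.34 0.4  0.56] [ 0.52642 -0.00273  0.0969 ] 10.55
scale 0,5,10,15,20N at z .06:
[264.9  79.9]
[291.2  79.9]
[317.5  79.9]
[343.7  80. ]
[370.  80.]
rider [294.50473913  83.69067421] 0.81
0.5252 0.0665 [291.572095   209.84801334] [346.01259697 258.9902191 ]
0.5252 0.0715 [290.82613661 212.98882356] [346.71724592 263.211457  ]
0.5252 0.07 [291.05406768 212.02861877] [346.50194213 261.92237952]
0.5264 0.0665 [292.16916003 211.61242868] [346.49815844 260.55484524]
0.5264 0.0715 [291.44064749 214.79481628] [347.2142383  264.80784175]
0.5264 0.07 [291.6632395  213.82193938] [346.99545005 263.50911183]
```

View pics/w6c.png

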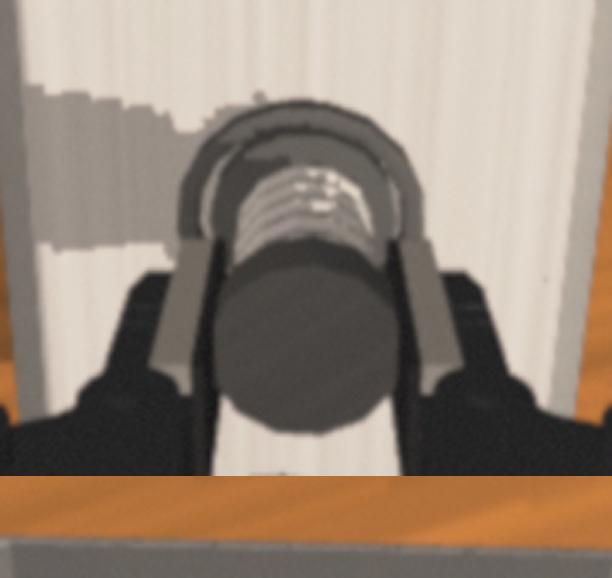

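The foot is inside the ring: its rim is at (300,110) and gaps show at (212,210) and (395,210). Force against travel suggests a weak spring, already near 12 mm of compression. I'll lift slightly, still within the ring, to get a clean force zero and the contact height.

Request:
arm_command([
  {"tx": -0.001,"ty": -0.003,"tz": -0.02,"yaw": 0,"gripper": 0.6},
  {"tx": -0.001,"ty": -0.003,"tz": -0.04,"yaw": 0,"gripper": 0.6},
  {"tx": -0.001,"ty": -0.003,"tz": -0.06,"yaw": 0,"gripper": 0.6},
  {"tx": -0.001,"ty": -0.003,"tz": -0.083,"yaw": 0,"gripper": 0.6},
  {"tx": -0.001,"ty": -0.003,"tz": -0.083,"yaw": 0,"gripper": 0.6},
  {"tx": -0.001,"ty": -0.003,"tz": -0.083,"yaw": 0,"gripper": 0.6},
])

```text
time: 11.15
eef_pos: [0.5262, -0.0033, 0.1135]
eef_rot: [-0.0, 0.142, 0.99, -0.0]
force: [-0.1, -0.8, -1.1]
finger_gap: 0.3
grasp_force: 60.0
```

```bash
sed -i 's/range(10)/range(20)/' rd.py; python3 rd.py
```

```text
[-0.06 -0.01 -0.67] [0.59 0.49 0.46] [ 0.52632 -0.00332  0.11339] 12.15
```

Request:
arm_command([
  {"tx": 0,"ty": 0,"tz": 0.01,"yaw": 0,"gripper": 0.6},
  {"tx": 0,"ty": 0,"tz": 0.02,"yaw": 0,"gripper": 0.6},
  {"tx": 0,"ty": 0,"tz": 0.03,"yaw": 0,"gripper": 0.6},
  {"tx": 0,"ty": 0,"tz": 0.03,"yaw": 0,"gripper": 0.6},
  {"tx": 0,"ty": 0,"tz": 0.03,"yaw": 0,"gripper": 0.6},
])

```text
time: 12.57
eef_pos: [0.5265, -0.0033, 0.1074]
eef_rot: [0.0, 0.142, 0.99, -0.0]
force: [0.6, -0.7, 1.0]
finger_gap: 0.297
grasp_force: 60.2
```

```bash
python3 rd.py
```

```text
[ 0.19 -0.3   1.01] [0.26 0.51 0.47] [ 0.52645 -0.00334  0.10752] 13.5667
```

Request:
arm_command([
  {"tx": 0,"ty": 0,"tz": 0.01,"yaw": 0,"gripper": 0.6},
  {"tx": 0,"ty": 0,"tz": 0.02,"yaw": 0,"gripper": 0.6},
  {"tx": 0,"ty": 0,"tz": 0.035,"yaw": 0,"gripper": 0.6},
  {"tx": 0,"ty": 0,"tz": 0.048,"yaw": 0,"gripper": 0.6},
  {"tx": 0,"ty": 0,"tz": 0.048,"yaw": 0,"gripper": 0.6},
  {"tx": 0,"ty": 0,"tz": 0.048,"yaw": 0,"gripper": 0.6},
])

```text
time: 14.07
eef_pos: [0.5265, -0.0034, 0.0978]
eef_rot: [0.0, 0.142, 0.99, -0.0]
force: [0.7, -1.4, 4.5]
finger_gap: 0.305
grasp_force: 60.4
```

```bash
python3 rd.py
```

```text
[ 0.34 -1.57  4.31] [0.47 0.45 0.43] [ 0.52646 -0.00336  0.09793] 15.0667
```

Request:
arm_command([
  {"tx": 0,"ty": 0,"tz": 0.005,"yaw": 0,"gripper": 0.6},
  {"tx": 0,"ty": 0,"tz": 0.01,"yaw": 0,"gripper": 0.6},
  {"tx": 0,"ty": 0,"tz": 0.016,"yaw": 0,"gripper": 0.6},
  {"tx": 0,"ty": 0,"tz": 0.016,"yaw": 0,"gripper": 0.6},
  {"tx": 0,"ty": 0,"tz": 0.016,"yaw": 0,"gripper": 0.6},
])

```text
time: 15.48
eef_pos: [0.5265, -0.0034, 0.0946]
eef_rot: [0.0, 0.142, 0.99, -0.0]
force: [-0.8, -2.7, 4.9]
finger_gap: 0.293
grasp_force: 60.5
```

```bash
python3 rd.py
python3 - <<'E'
from h import *
im=snap('scene','s2.png'); p=pose()[0]
a=np.radians(-16.4);ex=np.array([np.cos(a),np.sin(a)]);s=np.array([.525,-.0025])
po=s+.07*ex
print('post top/base exp',px('scene',[*po,.115]),px('scene',[*po,.069]),'cap centre exp',px('scene',[*s,.115]),px('scene',[*s,.117]))
for t in ['cap_top','post_top','rider']:
    for d in arm.look_for('scene',t)[:2]: q=w('scene',d['position']);print(t,round(d['score'],2),q.round(4),px('scene',q).round(1))
u,v=px('scene',[*s,.11]).astype(int)
d=cv2.resize(im[v-45:v+50,u-50:u+80],None,fx=6,fy=6,interpolation=cv2.INTER_NEAREST);print(u-50,v-45)
cv2.imwrite('pics/s2c.png',d[:,:,::-1])
E
```

```text
[ 0.21 -2.31  5.33] [0.58 0.49 0.5 ] [ 0.52646 -0.00338  0.09467] 16.4833
post top/base exp [323.85502044 222.75801694] [324.15824561 238.20292014] cap centre exp [302.30491276 209.89045591] [302.26446785 209.21234459]
cap_top 0.57 [ 0.5327 -0.0101  0.1158] [303.5 212.3]
post_top 0.7 [ 0.5598 -0.0238  0.0692] [311.6 234.4]
post_top 0.59 [0.6326 0.358  0.082 ] [395.3 162. ]
252 166
```

View pics/s2c.png

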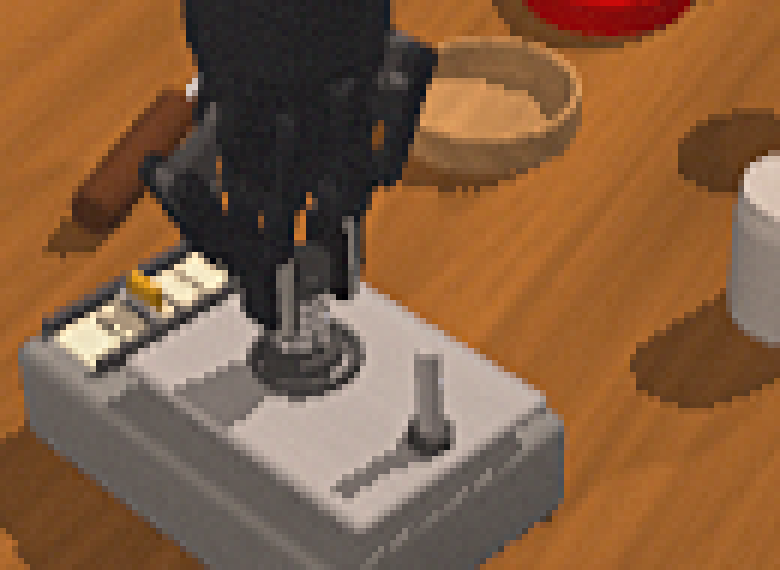

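Scene crop: the foot stands upright inside the ring (305,360), the post is at (428,355), and the rider (145,290) is well short of full scale. I'll take one sharper contact-height check near touch-down, then make the final press.

Request:
arm_command([
  {"tx": 0,"ty": 0,"tz": -0.02,"yaw": 0,"gripper": 0.6},
  {"tx": 0,"ty": 0,"tz": -0.04,"yaw": 0,"gripper": 0.6},
  {"tx": 0,"ty": 0,"tz": -0.06,"yaw": 0,"gripper": 0.6},
  {"tx": 0,"ty": 0,"tz": -0.077,"yaw": 0,"gripper": 0.6},
  {"tx": 0,"ty": 0,"tz": -0.077,"yaw": 0,"gripper": 0.6},
  {"tx": 0,"ty": 0,"tz": -0.077,"yaw": 0,"gripper": 0.6},
])

```text
time: 17.18
eef_pos: [0.5263, -0.0032, 0.1101]
eef_rot: [-0.0, 0.142, 0.99, 0.0]
force: [0.7, -0.7, 0.3]
finger_gap: 0.301
grasp_force: 60.1
```

```bash
sed -i 's/range(20)/range(12)/' rd.py; python3 rd.py
```

```text
[ 0.33  0.   -0.44] [0.42 0.64 0.58] [ 0.5263  -0.00327  0.10993] 17.7833
```

Request:
arm_command([
  {"tx": 0,"ty": 0,"tz": 0.02,"yaw": 0,"gripper": 0.6},
  {"tx": 0,"ty": 0,"tz": 0.04,"yaw": 0,"gripper": 0.6},
  {"tx": 0,"ty": 0,"tz": 0.055,"yaw": 0,"gripper": 0.6},
  {"tx": 0,"ty": 0,"tz": 0.068,"yaw": 0,"gripper": 0.6},
  {"tx": 0,"ty": 0,"tz": 0.075,"yaw": 0,"gripper": 0.6},
  {"tx": 0,"ty": 0,"tz": 0.079,"yaw": 0,"gripper": 0.6},
  {"tx": 0,"ty": 0,"tz": 0.081,"yaw": 0,"gripper": 0.6},
  {"tx": 0,"ty": 0,"tz": 0.082,"yaw": 0,"gripper": 0.6},
  {"tx": 0,"ty": 0,"tz": 0.082,"yaw": 0,"gripper": 0.6},
  {"tx": 0,"ty": 0,"tz": 0.082,"yaw": 0,"gripper": 0.6},
  {"tx": 0,"ty": 0,"tz": 0.082,"yaw": 0,"gripper": 0.6},
  {"tx": 0,"ty": 0,"tz": 0.082,"yaw": 0,"gripper": 0.6},
  {"tx": 0,"ty": 0,"tz": 0.082,"yaw": 0,"gripper": 0.6},
  {"tx": 0,"ty": 0,"tz": 0.082,"yaw": 0,"gripper": 0.6},
  {"tx": 0,"ty": 0,"tz": 0.082,"yaw": 0,"gripper": 0.6},
  {"tx": 0,"ty": 0,"tz": 0.082,"yaw": 0,"gripper": 0.6},
  {"tx": 0,"ty": 0,"tz": 0.082,"yaw": 0,"gripper": 0.6},
  {"tx": 0,"ty": 0,"tz": 0.082,"yaw": 0,"gripper": 0.6},
])

```text
time: 19.28
eef_pos: [0.5266, -0.0035, 0.0938]
eef_rot: [0.0, 0.142, 0.99, -0.0]
force: [-0.2, -1.1, 5.9]
finger_gap: 0.3
grasp_force: 60.7
```

```bash
sed -i 's/range(12)/range(8)/' rd.py; python3 rd.py;  python3 - <<'E'
from h import *
im=snap('wrist','w7.png')
h=cv2.cvtColor(im,cv2.COLOR_RGB2HSV)
r=slice(20,110)
m=(h[r,:,1]>120)&(h[r,:,2]>150)&(h[r,:,0]>17)&(h[r,:,0]<32);m[:,:240]=0;m[:,400:]=0
v,u=np.nonzero(m);print('brass',len(u),u.mean(),v.mean()+20,u.min(),u.max())
if len(u):
    row=int(v.mean()+20);print(im[row,245:400].sum(1).tolist())
go([.525,-.003,.18])
E
```

```text
[-0.22 -1.59  5.99] [0.53 0.55 0.38] [ 0.52661 -0.00346  0.09386] 19.6833
brass 335 304.355223880597 78.08059701492537 300 309
[709, 709, 709, 705, 701, 705, 707, 709, 709, 709, 708, 704, 701, 701, 702, 704, 706, 707, 708, 707, 709, 707, 708, 709, 683, 482, 242, 338, 593, 688, 703, 704, 695, 646, 576, 545, 540, 533, 530, 529, 528, 529, 537, 547, 549, 548, 541, 535, 534, 516, 432, 320, 386, 432, 454, 499, 504, 501, 502, 499, 502, 504, 504, 494, 539, 666, 698, 701, 699, 697, 694, 696, 699, 702, 704, 678, 476, 248, 407, 667, 703, 704, 702, 705, 707, 708, 708, 704, 704, 704, 704, 705, 706, 708, 707, 707, 709, 710, 711, 708, 693, 601, 367, 287, 510, 679, 703, 701, 699, 699, 702, 703, 701, 699, 698, 701, 702, 706, 708, 707, 705, 704, 701, 696, 695, 696, 664, 443, 235, 416, 658, 698, 701, 704, 705, 702, 699, 701, 704, 708, 709, 708, 705, 705, 705, 709, 708, 706, 705, 705, 704, 704, 702, 704, 705]
t 19.7333 p [ 0.5266 -0.0035  0.0939] xang 163.67 shift [ 8.100e-03 -1.000e-04 -4.307e-01] j [-0.16  0.35 -0.32  0.91 -0.    0.12]
```

Request:
arm_command([
  {"tx": 0,"ty": 0,"tz": 0.001,"yaw": 0,"gripper": 0.6},
  {"tx": 0,"ty": 0,"tz": 0.0025,"yaw": 0,"gripper": 0.6},
  {"tx": 0,"ty": 0,"tz": 0.0025,"yaw": 0,"gripper": 0.6},
  {"tx": 0,"ty": 0,"tz": 0.0025,"yaw": 0,"gripper": 0.6},
  {"tx": 0,"ty": 0,"tz": 0.0025,"yaw": 0,"gripper": 0.6},
  {"tx": 0,"ty": 0,"tz": 0.0025,"yaw": 0,"gripper": 0.6},
  {"tx": 0,"ty": 0,"tz": 0.0025,"yaw": 0,"gripper": 0.6},
  {"tx": 0,"ty": 0,"tz": 0.0025,"yaw": 0,"gripper": 0.6},
  {"tx": 0,"ty": 0,"tz": 0.0025,"yaw": 0,"gripper": 0.6},
  {"tx": 0,"ty": 0,"tz": 0.0025,"yaw": 0,"gripper": 0.6},
  {"tx": 0,"ty": 0,"tz": 0.0025,"yaw": 0,"gripper": 0.6},
  {"tx": 0,"ty": 0,"tz": 0.0025,"yaw": 0,"gripper": 0.6},
  {"tx": 0,"ty": 0,"tz": 0.0025,"yaw": 0,"gripper": 0.6},
  {"tx": 0,"ty": 0,"tz": 0.0025,"yaw": 0,"gripper": 0.6},
  {"tx": 0,"ty": 0,"tz": 0.0025,"yaw": 0,"gripper": 0.6},
  {"tx": 0,"ty": 0,"tz": 0.0025,"yaw": 0,"gripper": 0.6},
])

```text
time: 21.07
eef_pos: [0.5266, -0.0035, 0.0934]
eef_rot: [0.0, 0.142, 0.99, -0.0]
force: [-0.3, -1.2, 5.6]
finger_gap: 0.298
grasp_force: 60.7
```

Request:
arm_command([
  {"tx": 0,"ty": 0,"tz": -0.04,"yaw": 0,"gripper": 0.6},
  {"tx": 0,"ty": 0,"tz": -0.08,"yaw": 0,"gripper": 0.6},
  {"tx": 0,"ty": 0,"tz": -0.13,"yaw": 0,"gripper": 0.6},
  {"tx": 0,"ty": 0,"tz": -0.2,"yaw": 0,"gripper": 0.6},
  {"tx": 0,"ty": 0,"tz": -0.35,"yaw": 0,"gripper": 0.6},
  {"tx": 0,"ty": 0,"tz": -0.5,"yaw": 0,"gripper": 0.6},
  {"tx": 0,"ty": 0,"tz": -0.5,"yaw": 0,"gripper": 0.6},
  {"tx": 0,"ty": 0,"tz": -0.5,"yaw": 0,"gripper": 0.6},
])

```text
time: 21.73
eef_pos: [0.527, -0.0033, 0.1947]
eef_rot: [0.001, 0.142, 0.99, 0.0]
force: [0.7, -0.1, -1.8]
finger_gap: 0.299
grasp_force: 60.1
```

Run:
```python
from h import *
# tray inner corners from first top picture (rim, z .022), crop pixels
c=[(672,172),(754,160),(774,242),(686,253)]
P=[ray('top',130+u/2.35,80+v/2.35,.022) for u,v in c];print(np.round(P,3),np.mean(P,0))
im=snap('wrist','w8.png')
for d in arm.look_for('wrist','tray')[:1]:print(w('wrist',d['position']),d['score'])
m=np.mean(P,0)
go([m[0],m[1],.192])
```

```text
[[ 0.673 -0.242  0.022]
 [ 0.687 -0.338  0.022]
 [ 0.59  -0.353  0.022]
 [ 0.578 -0.252  0.022]] [ 0.63163863 -0.29639759  0.022     ]
[ 0.63180581 -0.30476318  0.00319534] 0.59
t 21.8333 p [ 0.5259 -0.0032  0.1927] xang 163.68 shift [-0.9193 -1.2584  0.0024] j [-0.16  0.28 -0.13  1.16  0.    0.12]
```

Request:
arm_command([
  {"tx": -0.05,"ty": -0.08,"tz": 0,"yaw": 0,"gripper": 0.6},
  {"tx": -0.12,"ty": -0.17,"tz": 0,"yaw": 0,"gripper": 0.6},
  {"tx": -0.2,"ty": -0.28,"tz": 0,"yaw": 0,"gripper": 0.6},
  {"tx": -0.28,"ty": -0.39,"tz": 0,"yaw": 0,"gripper": 0.6},
  {"tx": -0.36,"ty": -0.5,"tz": 0,"yaw": 0,"gripper": 0.6},
  {"tx": -0.44,"ty": -0.61,"tz": 0,"yaw": 0,"gripper": 0.6},
  {"tx": -0.52,"ty": -0.72,"tz": 0,"yaw": 0,"gripper": 0.6},
  {"tx": -0.6,"ty": -0.83,"tz": 0,"yaw": 0,"gripper": 0.6},
  {"tx": -0.68,"ty": -0.94,"tz": 0,"yaw": 0,"gripper": 0.6},
  {"tx": -0.72,"ty": -1,"tz": 0,"yaw": 0,"gripper": 0.6},
  {"tx": -0.72,"ty": -1,"tz": 0,"yaw": 0,"gripper": 0.6},
])

```text
time: 22.75
eef_pos: [0.6083, -0.2382, 0.191]
eef_rot: [-0.001, 0.143, 0.99, 0.0]
force: [-0.3, -0.8, -1.6]
finger_gap: 0.299
grasp_force: 60.2
```

Request:
arm_command([
  {"tx": -0.1,"ty": -0.13,"tz": 0,"yaw": 0,"gripper": 0.6},
  {"tx": -0.2,"ty": -0.26,"tz": 0,"yaw": 0,"gripper": 0.6},
  {"tx": -0.2,"ty": -0.26,"tz": 0.15,"yaw": 0,"gripper": 0.6},
  {"tx": -0.2,"ty": -0.26,"tz": 0.3,"yaw": 0,"gripper": 0.6},
  {"tx": -0.2,"ty": -0.26,"tz": 0.45,"yaw": 0,"gripper": 0.6},
  {"tx": -0.2,"ty": -0.26,"tz": 0.6,"yaw": 0,"gripper": 0.6},
  {"tx": -0.2,"ty": -0.26,"tz": 0.65,"yaw": 0,"gripper": 0.6},
  {"tx": -0.2,"ty": -0.26,"tz": 0.65,"yaw": 0,"gripper": 0.6},
  {"tx": -0.2,"ty": -0.26,"tz": 0.65,"yaw": 0,"gripper": 0.6},
  {"tx": -0.2,"ty": -0.26,"tz": 0.65,"yaw": 0,"gripper": 0.6},
])

```text
time: 23.58
eef_pos: [0.633, -0.2971, 0.065]
eef_rot: [0.001, 0.142, 0.99, -0.0]
force: [-0.5, -0.8, -1.1]
finger_gap: 0.301
grasp_force: 60.2
```

Run:
```python
from h import *
im=snap('wrist','w9.png')
for d in arm.outline_of('wrist','tray')[:2]:
    v,u=np.nonzero(d['pixels']);print(d['score'],u.min(),u.max(),v.min(),v.max())
p=pose()[0];a=np.radians(np.arange(0,360,5));zf=p[2]-.0385
P=proj('wrist',np.c_[p[0]+.017*np.cos(a),p[1]+.017*np.sin(a),0*a+zf]);print('foot',P.min(1),P.max(1))
t=np.array([.6316,-.2975]);th=np.radians(8.5)
for i,j in [(1,1),(1,-1),(-1,-1),(-1,1)]:
    X=t+.043*np.array([i*np.cos(th)-j*np.sin(th),i*np.sin(th)+j*np.cos(th)]);print(px('wrist',[*X,.022]).round())
go([.6316,-.2975,.0435])
cv2.imwrite('pics/w9c.png',cv2.resize(im[100:320,200:440],None,fx=2.7,fy=2.7,interpolation=2)[:,:,::-1])
```

```text
0.85 231 405 133 298
foot [292.90756961 202.7066912 ] [343.03721818 248.39970337]
[397. 249.]
[290. 291.]
[232. 193.]
[350. 139.]
t 23.6833 p [ 0.633  -0.2973  0.065 ] xang 163.68 shift [ 0.0065 -0.003   0.1076] j [-0.56  0.64  0.13  1.06  0.   -0.27]
```

View pics/w9c.png

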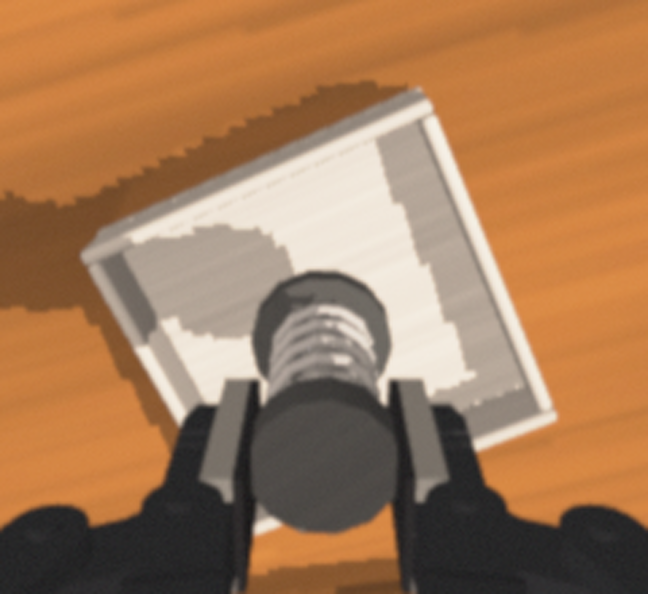

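The foot hangs over the middle of the square tray, with the foot at (320,330) in the crop and the tray corners at about (90,255), (425,100) and (550,415). I'll set it down and release.

Request:
arm_command([
  {"tx": 0,"ty": 0,"tz": 0.05,"yaw": 0,"gripper": 0.6},
  {"tx": 0,"ty": 0,"tz": 0.09,"yaw": 0,"gripper": 0.6},
  {"tx": 0,"ty": 0,"tz": 0.108,"yaw": 0,"gripper": 0.6},
  {"tx": 0,"ty": 0,"tz": 0.115,"yaw": 0,"gripper": 0.6},
  {"tx": 0,"ty": 0,"tz": 0.115,"yaw": 0,"gripper": 0.6},
  {"tx": 0,"ty": 0,"tz": 0.115,"yaw": 0,"gripper": 0.6},
  {"tx": 0,"ty": 0,"tz": 0.115,"yaw": 0,"gripper": 0.6},
])

```text
time: 24.27
eef_pos: [0.6322, -0.2969, 0.0404]
eef_rot: [0.0, 0.142, 0.99, 0.0]
force: [-0.8, 0.4, 1.4]
finger_gap: 0.295
grasp_force: 60.3
```

```bash
python3 rd.py
```

```text
[-0.44  0.55  0.94] [0.55 0.43 0.49] [ 0.63221 -0.29689  0.04036] 24.6667
```

Request:
arm_command([
  {"tx": 0,"ty": 0,"tz": -0.01,"yaw": 0,"gripper": 0.6},
  {"tx": 0,"ty": 0,"tz": -0.01,"yaw": 0,"gripper": 0.6},
  {"tx": 0,"ty": 0,"tz": -0.01,"yaw": 0,"gripper": 0.2},
  {"tx": 0,"ty": 0,"tz": -0.01,"yaw": 0,"gripper": 0.0},
  {"tx": 0,"ty": 0,"tz": -0.01,"yaw": 0,"gripper": -0.2},
  {"tx": 0,"ty": 0,"tz": -0.01,"yaw": 0,"gripper": -0.3},
  {"tx": 0,"ty": 0,"tz": -0.01,"yaw": 0,"gripper": -0.3},
  {"tx": 0,"ty": 0,"tz": -0.01,"yaw": 0,"gripper": -0.3},
  {"tx": 0,"ty": 0,"tz": -0.01,"yaw": 0,"gripper": -0.3},
  {"tx": 0,"ty": 0,"tz": -0.06,"yaw": 0,"gripper": -0.3},
  {"tx": 0,"ty": 0,"tz": -0.15,"yaw": 0,"gripper": -0.3},
  {"tx": 0,"ty": 0,"tz": -0.3,"yaw": 0,"gripper": -0.3},
  {"tx": 0,"ty": 0,"tz": -0.5,"yaw": 0,"gripper": -0.3},
  {"tx": 0,"ty": 0,"tz": -0.7,"yaw": 0,"gripper": -0.3},
  {"tx": 0,"ty": 0,"tz": -0.7,"yaw": 0,"gripper": -0.3},
  {"tx": 0,"ty": 0,"tz": -0.7,"yaw": 0,"gripper": -0.3},
  {"tx": 0,"ty": 0,"tz": -0.7,"yaw": 0,"gripper": -0.3},
])

```text
time: 26.08
eef_pos: [0.6321, -0.2968, 0.1804]
eef_rot: [0.0, 0.142, 0.99, -0.0]
force: [0.2, 0.2, -0.5]
finger_gap: 0.65
grasp_force: 0.0
```

Run:
```python
from h import *
snap('wrist','w10.png');snap('scene','s3.png')
for c in ['wrist','scene']:
  for t in ['spring','cap_top','tray']:
    for d in arm.look_for(c,t)[:1]: q=w(c,d['position']);print(c,t,round(d['score'],2),q.round(4))
print(pose()[0],pose()[2]['finger_gap'])
```

```text
wrist spring 0.89 [ 0.6208 -0.2935  0.0617]
wrist cap_top 0.67 [ 0.5772 -0.0485  0.0712]
wrist tray 0.6 [ 0.6345 -0.2916  0.0024]
scene spring 0.86 [ 0.6306 -0.3022  0.0364]
scene cap_top 0.76 [ 0.6326 -0.3005  0.0636]
scene tray 0.62 [ 0.6378 -0.3054  0.0056]
[ 0.63201231 -0.29680688  0.17973314] 0.6531547960998706
```

The networks put the cap top at z≈0.064 over the tray's middle, as expected for the spring standing upright, and the gripper is clear. I'm handing it in.

```bash
python3 -c "
from cell import arm
print(arm.job_done())"
```

```text
the job is handed in; nothing more can be done
None
```

The spring took about 6–7 N at the mark (wrist sensor about 6.3–6.7 N, rider about 6.7 N), so it now stands upright in the square metal tray; I set the mark from force and travel (about 14 mm, ±0.6 mm), not by seeing it level with the post, pressed it in several steps before the final hold of over a second, and viewed 11 pictures, one over the limit of 10.

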